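# Offer a long handle up to a copper pot

### The job

Take the long iron handle out of the parts crate and offer it up to the copper pot: hold it in the air, level and steady, with its foot plate squarely facing the seat on the side of the pot, centred on it in height and sideways, with about 20 mm of open gap between them so the smith can see how it fits. Leave the other parts in the crate, and do not shift the pot or the cups on the bench. The job finishes with the gripper still holding the handle there; do not put it down, let go, or let it touch the pot.

Things in the scene. Friction and masses are not known exactly. Their poses are not given: they have to be found in the camera images.
- handle: long dark iron pan handle, 190 mm, 0.3 kg, level in the crate: upright foot plate (44 wide, 36 high, 8 mm thick) at one end, knob (diameter 36, 32 mm long) at the other, between them a flat-sided bar 14 mm wide, 16 high, its centre line 18 mm above the underside. Origin: underside, below the balance point; x along the bar to the plate (face at +83 mm, knob end at -107), z up
- handle_grip (a point): balance point of the handle, on the bar's centre line, 18 mm above the handle's origin and 83 mm from the plate's face; the place to grip across the bar
- handle_plate (a point): centre of the outer face of the handle's foot plate; x points out of the face, away from the bar
- pot: open copper pot standing loose on the bench, 160 mm in diameter, 150 mm high, about 1.2 kg, no lid. Origin: centre of its underside, z up. On its -x side a rectangular copper block, the seat for the handle, stands out 16 mm from the wall; it is seen from above as the only thing that sticks out of the round wall
- pot_seat (a point): centre of the seat's flat outer face, 44 mm wide and 36 mm high, 115 mm above the bench and 96 mm from the pot's axis; its x axis points into the pot, towards the axis, and the face looks along -x, roughly towards the robot's side of the bench
- crate: fixed open wooden crate, 256 mm (x) by 316 mm (y), 50 mm high, walls and floor 8 mm thick. Origin: centre of its underside. The long handle lies near its middle, roughly along its y axis with the plate towards +y; the other parts lie along the two long sides
- short_handle: short iron handle of the same shape, 100 mm long, plate 30 mm wide and 26 mm high; loose in the crate, stays there
- coupling: copper tube coupling, 34 mm in diameter, 30 mm high, upright; loose in the crate, stays there
- sleeve: brass sleeve, 28 mm in diameter, 36 mm high, upright; loose in the crate, stays there
- end_cap: domed copper end cap, 34 mm in diameter, 25 mm high; loose in the crate, stays there
- spacer: steel spacer block, 28 by 28 by 22 mm; loose in the crate, stays there
- cup_a: copper cup, 72 mm in diameter at the rim, 85 mm high, on the bench to the robot's left, to be left alone
- cup_b: copper cup of the same size, on the bench to the robot's right, to be left alone
Not all that is in view belongs to the job. Leave any white look-alike of the handle alone.

How it is judged:
By the outcome, as a careful person would: the job done as asked, in the order asked, and still so for the second after the job is handed in, while the arm keeps its last pose, push and grip.
It also fails if it takes over 45 s, if anything falls off the work surface, if the arm or the gripper's body presses on something with over 40 N, if the wrist force passes 120 N, or if a joint passes its speed limit or range.

### The arm

A 6-joint arm with a two-finger parallel gripper is mounted at the origin on the work surface. World frame = base frame: x ahead of the robot, y to its left, z up, the work surface at z = 0. Lengths are in m, angles in rad, forces in N, time in s.
With the tool pointing down it reaches from about 0.3 to 0.875 m from the base axis. Payload 6.4 kg.
Tool frame: the origin (TCP) lies midway between the tips of the shut fingers; the grasp point (between the pads) lies 19 mm behind it; z points along the fingers, y is the direction in which the jaws open and shut (so a half turn about z gives the same grasp; the last joint's range is limited). The gripper opens to 88 mm and grips with 3 to 60 N. Pads are 18 mm wide; open, the fingers measure 123 mm over their backs; the gripper's body (75 mm by 187 mm) begins 45 mm behind the grasp point.
Start: joints at [0.962, 0.181, 1.607, -0, 1.354, -0.206], TCP at [0.225, 0.529, 0.239] pointing down, gripper open.
Joint ranges: [-2.99, 2.99], [-0.89, 2.07], [0.3, 2.58], [-1.14, 4.28], [0, 2.63], [-3.12, 3.12]. Speed limits (rad/s): [2.57, 2.57, 3.01, 3.14, 3.14, 3.14].

### API

Orientations are given as a 3x3 rotation matrix whose columns are the frame's x, y, z axes.
In Python, from workcell import env, viewer, order gives the robot as it stands.
- The arm moves only by the shell command python3 -m inch 'ROWS' [FORCE]. ROWS is JSON, a list of rows, each an object of numbers: "dx", "dy", "dz": the shift along the world's x, y, z in mm; "ax", "ay", "az": the turn, a rotation vector about the world's x, y, z in rad; "fingers": the finger opening in mm, from 0 to 88.1. A call has 1 to 20 rows; each row is the pose to reach, as a shift and turn from the pose measured when the call began; what a row does not reach only later rows make up. A row lasts 1/10 s, in which the tool goes at most 50 mm and 8.59 degrees, less where a joint would pass 70% of its speed; a pose out of reach is approached as far as the arm can. A call with a gripper value outside its range is refused whole. The fingers move at their own pace and stop on an object; FORCE is the grip in N (left out, the last holds). Time passes only in rows, so rows that repeat a pose let the fingers close. It gives the time, the measured TCP pose, the force and the opening at its end, in the units of the state.
- env.read_state(): the state, without advancing time (a new reading comes with each control period).
- viewer.read_camera(name): name is "scene" or "top" or "wrist"; returns a dict with "frame" (400x640x3 uint8, red, green, blue), "K" (3x3 intrinsics, pixels), "T" (4x4, takes a point from camera to world coordinates). Camera axes: x right, y down, z forward; pixel columns grow to the right and rows downward; lengths in m; the calibration is good to about 2 mm. A picture is of the moment at which its call begins. There is no depth.
- order.finish_job(): hands the job in, once; it reports no verdict.
The state is a dict: "t": time; "joints": joint angles; "dq": joint speeds; "effort": joint torques, N m; "eef_pos": TCP position; "tcp_rot": TCP orientation; "wrist_force": force on the tool from outside, world axes, zero at the start; "moment": the same for the moment, N m; "gripper_width": finger opening in m.
Only numpy, scipy, OpenCV 4.12 (cv2) and the standard library are available. Lean on these libraries where they do the work, as an engineer would, in place of code of your own. Each camera call takes 0.05 s, during which the arm holds its last target.

## Working session

There is one attempt and no reset: what is moved stays moved. The work goes in short steps, Python scripts to look and compute and a shell command to move; the robot and the scene stay as the last step left them, time stands still between calls to the robot, and variables do not carry over. Pictures are saved under pics/ and viewed, and the job is handed in when it is done.

```bash
ls; mkdir -p pics; python3 - <<'E'
from workcell import env, viewer
import cv2,numpy as np
s=env.read_state()
print(s['t'],s['eef_pos'],s['tcp_rot'],s['gripper_width'])
for n in ['scene','top','wrist']:
    c=viewer.read_camera(n); cv2.imwrite(f'pics/{n}0.png',c['frame'][:,:,::-1])
    print(n,np.round(c['K'],1).tolist(),np.round(c['T'],4).tolist())
E
```

```text
pics
0.0 [0.22507077 0.52854484 0.2378347 ] [[-9.19972199e-01  3.91982365e-01 -9.88818724e-04]
 [ 3.91983451e-01  9.19971181e-01 -1.41425193e-03]
 [ 3.55322915e-04 -1.68867303e-03 -9.99998511e-01]] 0.08795957676010607
scene [[405.2, 0.0, 321.7], [0.0, 405.2, 202.0], [0.0, 0.0, 1.0]] [[0.4875, 0.6292, -0.6053, 1.2668], [0.8731, -0.3498, 0.3396, -0.4024], [0.002, -0.6941, -0.7199, 0.956], [0.0, 0.0, 0.0, 1.0]]
top [[407.5, 0.0, 314.0], [0.0, 407.5, 200.1], [0.0, 0.0, 1.0]] [[0.022, -0.9954, 0.0931, 0.4148], [-0.9998, -0.0216, 0.0055, 0.0066], [-0.0035, -0.0932, -0.9956, 1.4038], [0.0, 0.0, 0.0, 1.0]]
wrist [[315.4, 0.0, 319.5], [0.0, 315.4, 198.5], [0.0, 0.0, 1.0]] [[0.3927, 0.8864, 0.245, 0.1634], [0.9197, -0.378, -0.1062, 0.5551], [-0.0015, 0.2671, -0.9637, 0.3852], [0.0, 0.0, 0.0, 1.0]]
```

View pics/scene0.png

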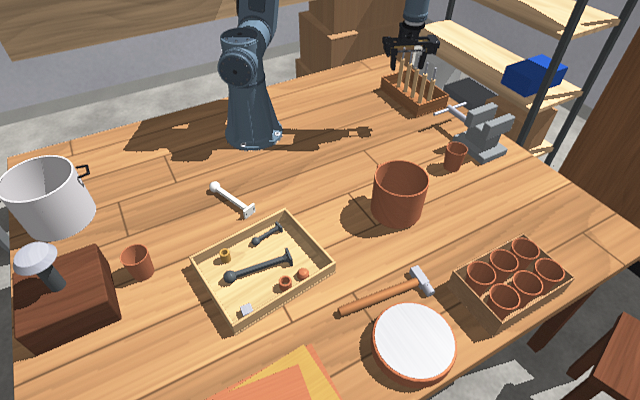

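View pics/top0.png

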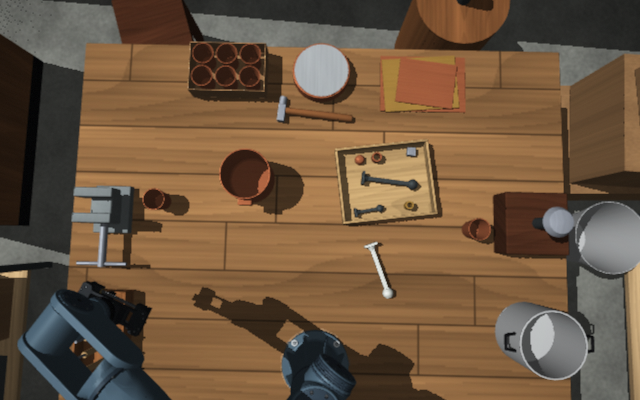

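View pics/wrist0.png

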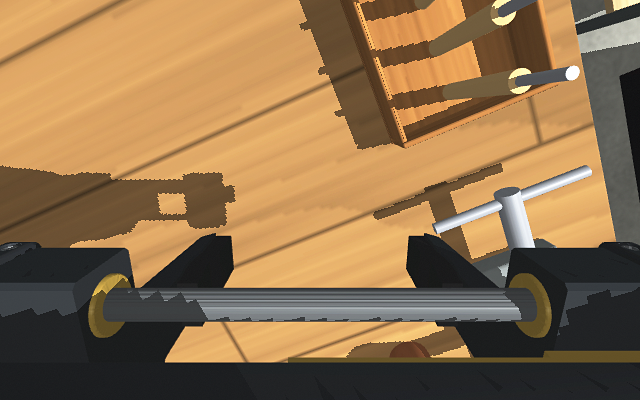

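The candidates in the top view are the long dark handle (plate at about 365,179, knob at 415,185), the short dark handle (357–383, 210) and the white look-alike outside the crate (372–388, 245–293). The long dark one near the middle of the crate fits the description. The pot is at (246,175), with its seat at about (246,202). I'll confirm this in an enlarged crop.

```bash
python3 - <<'E'
import cv2
im=cv2.imread('pics/top0.png')
a=cv2.resize(im[135:230,330:445],None,fx=6.5,fy=6.3,interpolation=cv2.INTER_CUBIC)
cv2.imwrite('pics/cropA.png',a[:600])
b=cv2.resize(im[140:220,205:310],None,fx=7,fy=7,interpolation=cv2.INTER_CUBIC)
cv2.imwrite('pics/cropB.png',b)
im=cv2.imread('pics/scene0.png')
cv2.imwrite('pics/cropC.png',cv2.resize(im[140:330,185:445],None,fx=3,fy=3,interpolation=cv2.INTER_CUBIC))
E
```

```text
(no output)
```

View pics/cropA.png

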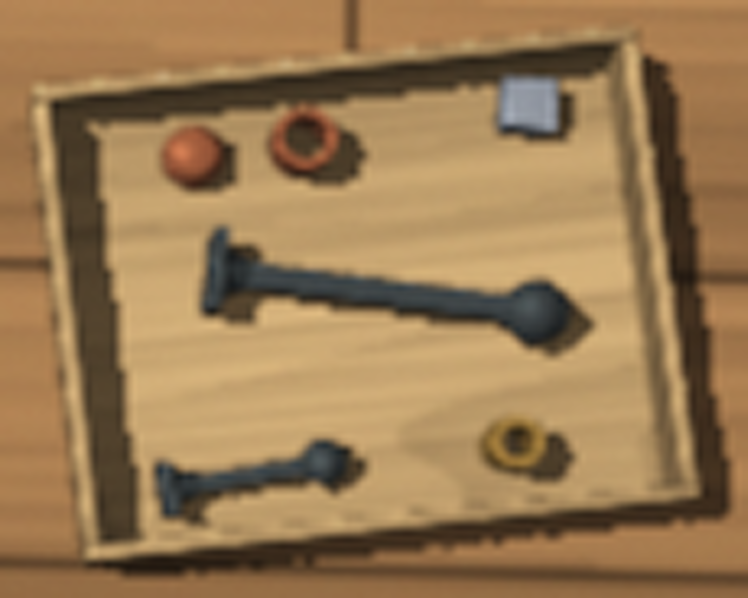

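View pics/cropB.png

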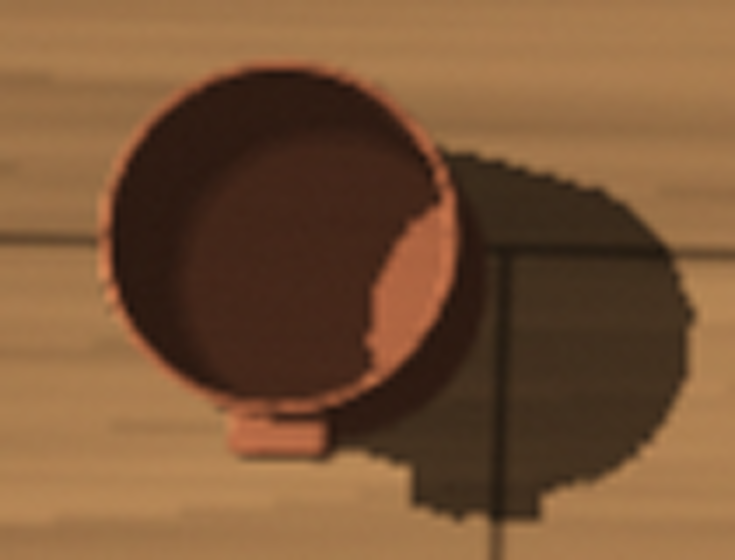

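View pics/cropC.png

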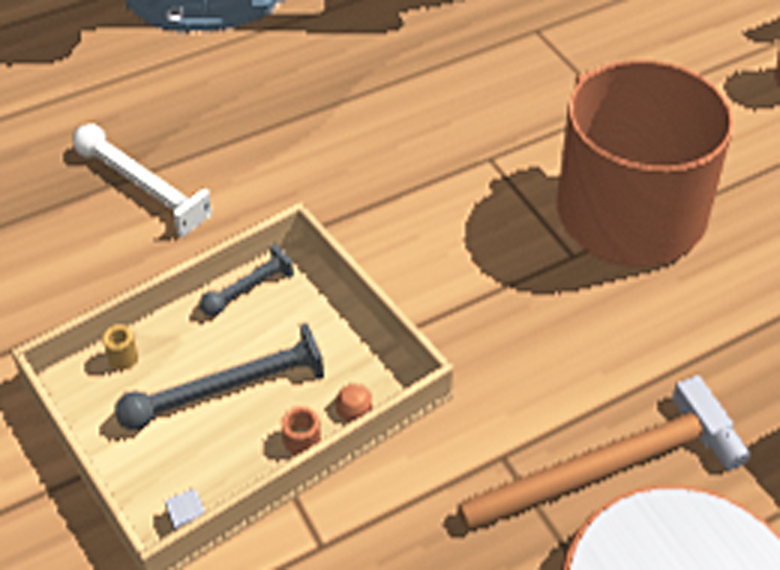

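The crop confirms it: the long dark handle is in the middle of the crate, and the seat is visible on the pot's wall at crop B (280,437). Next I'll turn these pixels into positions.

```bash
cat > h.py <<'E'
import numpy as np
def ray(c,u,v,z):
    K=np.array(c['K']);T=np.array(c['T'])
    d=T[:3,:3]@np.linalg.inv(K)@[u,v,1.]
    o=T[:3,3]; return o+d*(z-o[2])/d[2]
def proj(c,P):
    K=np.array(c['K']);T=np.array(c['T'])
    p=T[:3,:3].T@(np.array(P)-T[:3,3]); q=K@p; return q[:2]/q[2]
E
python3 - <<'E'
from h import *
from workcell import env, viewer
c=viewer.read_camera('top')
A=lambda u,v:((u+.5)/6.5-.5+330,(v+.5)/6.3-.5+135)
B=lambda u,v:((u+.5)/7-.5+205,(v+.5)/7-.5+140)
kn=ray(c,*A(540,313),.026); b0=ray(c,*A(270,275),.034); b1=ray(c,*A(500,305),.034)
pt=ray(c,*A(213,270),.044) 
print(kn,b0,b1,pt)
d=b0-b1; print('yaw',np.degrees(np.arctan2(d[1],d[0])), np.degrees(np.arctan2(*(pt-kn)[[1,0]])),np.linalg.norm((pt-kn)[:2]))
# pot rim: left/right/top/bottom
for p in [(103,238),(458,238),(282,64),(282,412)]: print('rim',ray(c,*B(*p),.15))
for p in [(230,458),(328,458),(230,418),(328,412)]: print('seat',ray(c,*B(*p),.133))
E
```

```text
[ 0.60503914 -0.32044354  0.026     ] [ 0.62152802 -0.17781228  0.034     ] [ 0.6078223  -0.29772513  0.034     ] [ 0.62208231 -0.14692805  0.044     ]
yaw 83.47953761004997 84.39024282835271 0.17435049748730197
rim [0.60850028 0.31010069 0.15      ]
rim [0.61188946 0.15225133 0.15      ]
rim [0.68876922 0.23346628 0.15      ]
rim [0.53254784 0.22755143 0.15      ]
seat [0.51297899 0.25303184 0.133     ]
seat [0.51393231 0.20918465 0.133     ]
seat [0.5309407  0.25374249 0.133     ]
seat [0.53459132 0.20993573 0.133     ]
```

```bash
python3 -m inch '[{"dx":20,"dy":-40,"az":-0.07},{"dx":40,"dy":-80,"az":-0.14},{"dx":60,"dy":-120,"az":-0.21},{"dx":80,"dy":-160,"az":-0.28},{"dx":100,"dy":-200,"az":-0.35},{"dx":120,"dy":-240,"az":-0.42},{"dx":140,"dy":-280,"az":-0.49},{"dx":160,"dy":-320,"az":-0.56},{"dx":180,"dy":-360,"az":-0.63},{"dx":200,"dy":-400,"az":-0.7},{"dx":220,"dy":-440,"az":-0.77},{"dx":240,"dy":-480,"az":-0.84},{"dx":265,"dy":-520,"az":-0.91},{"dx":285,"dy":-560,"az":-0.98},{"dx":305,"dy":-600,"az":-1.05},{"dx":325,"dy":-640,"az":-1.12},{"dx":350,"dy":-680,"az":-1.19},{"dx":370,"dy":-720,"az":-1.24},{"dx":388,"dy":-757,"az":-1.273,"fingers":50},{"dx":388,"dy":-757,"az":-1.273,"fingers":50}]'
python3 - <<'E'
from workcell import env, viewer
import cv2,numpy as np
c=viewer.read_camera('wrist'); cv2.imwrite('pics/wrist1.png',c['frame'][:,:,::-1])
c=viewer.read_camera('top'); cv2.imwrite('pics/top1.png',c['frame'][:,:,::-1])
s=env.read_state();print(s['t'],s['eef_pos'],np.round(s['tcp_rot'],4).tolist(),s['joints'])
E
```

```text
0.3 [0.22528625 0.52886756 0.23841461] [[-0.92, 0.392, -0.0003], [0.392, 0.92, -0.0004], [0.0002, -0.0005, -1.0]] [ 9.61691867e-01  1.81064408e-01  1.60731217e+00  3.86489796e-05
  1.35376905e+00 -2.06329091e-01]invalid input at $[0]: expected keys dx, dy, dz, ax, ay, az, fingers
```

View pics/wrist1.png

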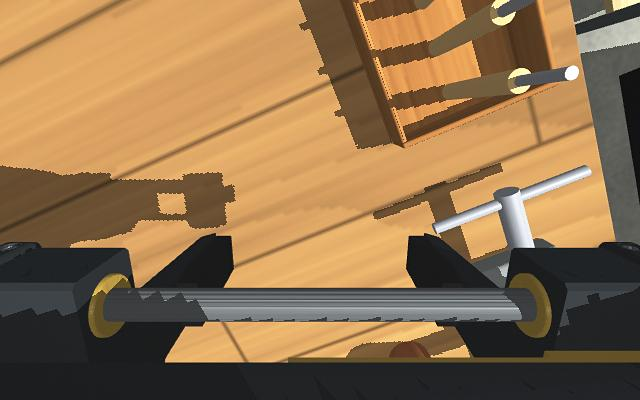

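The call was refused because every row needs all the keys. I'll retype it.

```bash
python3 -m inch '[{"dx":20,"dy":-40,"dz":0,"ax":0,"ay":0,"az":-0.07,"fingers":50},{"dx":40,"dy":-80,"dz":0,"ax":0,"ay":0,"az":-0.14,"fingers":50},{"dx":60,"dy":-120,"dz":0,"ax":0,"ay":0,"az":-0.21,"fingers":50},{"dx":80,"dy":-160,"dz":0,"ax":0,"ay":0,"az":-0.28,"fingers":50},{"dx":100,"dy":-200,"dz":0,"ax":0,"ay":0,"az":-0.35,"fingers":50},{"dx":120,"dy":-240,"dz":0,"ax":0,"ay":0,"az":-0.42,"fingers":50},{"dx":140,"dy":-280,"dz":0,"ax":0,"ay":0,"az":-0.49,"fingers":50},{"dx":160,"dy":-320,"dz":0,"ax":0,"ay":0,"az":-0.56,"fingers":50},{"dx":180,"dy":-360,"dz":0,"ax":0,"ay":0,"az":-0.63,"fingers":50},{"dx":200,"dy":-400,"dz":0,"ax":0,"ay":0,"az":-0.7,"fingers":50},{"dx":220,"dy":-440,"dz":0,"ax":0,"ay":0,"az":-0.77,"fingers":50},{"dx":240,"dy":-480,"dz":0,"ax":0,"ay":0,"az":-0.84,"fingers":50},{"dx":265,"dy":-520,"dz":0,"ax":0,"ay":0,"az":-0.91,"fingers":50},{"dx":285,"dy":-560,"dz":0,"ax":0,"ay":0,"az":-0.98,"fingers":50},{"dx":305,"dy":-600,"dz":0,"ax":0,"ay":0,"az":-1.05,"fingers":50},{"dx":325,"dy":-640,"dz":0,"ax":0,"ay":0,"az":-1.12,"fingers":50},{"dx":350,"dy":-680,"dz":0,"ax":0,"ay":0,"az":-1.19,"fingers":50},{"dx":370,"dy":-720,"dz":0,"ax":0,"ay":0,"az":-1.24,"fingers":50},{"dx":388,"dy":-757,"dz":0,"ax":0,"ay":0,"az":-1.273,"fingers":50},{"dx":388,"dy":-757,"dz":0,"ax":0,"ay":0,"az":-1.273,"fingers":50}]'
python3 - <<'E'
from workcell import env, viewer
import cv2,numpy as np
c=viewer.read_camera('wrist'); cv2.imwrite('pics/wrist1.png',c['frame'][:,:,::-1])
c=viewer.read_camera('top'); cv2.imwrite('pics/top1.png',c['frame'][:,:,::-1])
s=env.read_state();print(s['t'],s['eef_pos'],np.round(s['tcp_rot'],4).tolist(),s['joints'])
E
```

```text
t: 2.3
eef_pos: [0.614, -0.2329, 0.2373]
tcp_rot: [[0.11, 0.994, -0.001], [0.994, -0.11, -0.001], [-0.001, -0.001, -1.0]]
wrist_force: [-0.4, -0.1, 0.1]
gripper_width: 0.0498
2.4 [ 0.61291805 -0.22861603  0.23748728] [[0.1059, 0.9944, -0.0019], [0.9944, -0.1059, 0.0013], [0.0011, -0.002, -1.0]] [-5.38144543e-01  3.56407740e-01  1.39209172e+00  1.42016244e-04
  1.39537833e+00 -4.32026726e-01]
```

View pics/wrist1.png

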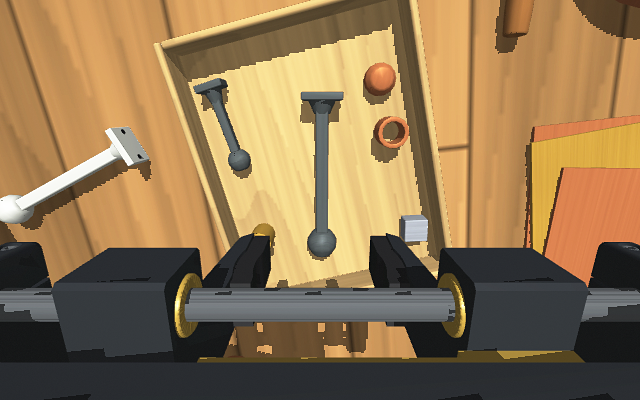

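The wrist view shows the handle almost straight up the image, with the plate at (322,97), the knob at (321,242) and the bar at about u=322. I'll fit it more precisely.

```bash
python3 - <<'E'
from h import *
from workcell import viewer
import cv2
c=viewer.read_camera('wrist'); f=c['frame'].astype(int)
g=f.sum(2)
m=(g<330)&(abs(f[:,:,2]-f[:,:,0])<60)&(f[:,:,2]>=f[:,:,0])
P=[]
for v in list(range(125,220,10)):
    u=np.where(m[v,300:345])[0]+300
    a=ray(c,u.min()-.5,v,.034);b=ray(c,u.max()+.5,v,.034)
    P.append((a+b)/2); print(v,u.min(),u.max(),np.round((a+b)/2,4),round(np.linalg.norm(a-b)*1000,1))
P=np.array(P); k=np.polyfit(P[:,1],P[:,0],1); print('yaw',90-np.degrees(np.arctan(k[0])),'x at y=-.229',np.polyval(k,-.229))
cv2.imwrite('pics/w1c.png',cv2.resize(c['frame'][85:265,270:380,::-1],None,fx=3.3,fy=3.3,interpolation=cv2.INTER_NEAREST))
E
```

```text
125 318 329 [ 0.6239 -0.1758  0.034 ] 13.0
135 318 329 [ 0.6228 -0.1864  0.034 ] 13.1
145 318 329 [ 0.6217 -0.1971  0.034 ] 13.2
155 318 329 [ 0.6205 -0.2081  0.034 ] 13.3
165 318 328 [ 0.6188 -0.2192  0.034 ] 12.3
175 318 328 [ 0.6176 -0.2305  0.034 ] 12.4
185 318 328 [ 0.6164 -0.2421  0.034 ] 12.5
195 318 328 [ 0.6152 -0.2538  0.034 ] 12.7
205 318 328 [ 0.614  -0.2657  0.034 ] 12.8
215 318 328 [ 0.6127 -0.2779  0.034 ] 12.9
yaw 83.65171990508182 x at y=-.229 0.6179813897947176
```

View pics/w1c.png

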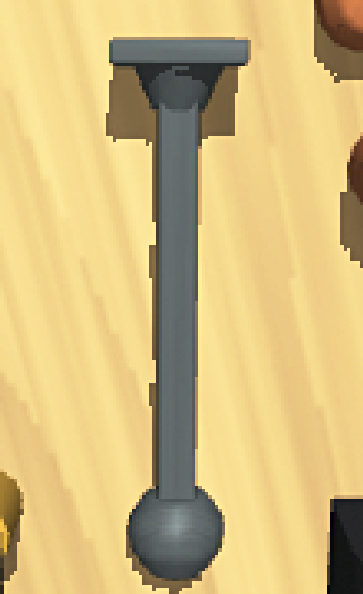

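```bash
python3 - <<'E'
from h import *
from workcell import viewer,env
c=viewer.read_camera('wrist')
d=np.array([np.cos(np.radians(83.7)),np.sin(np.radians(83.7)),0])
f=ray(c,324.3,96.8,.044); k=ray(c,323.3,242.5,.026)
print('face',f,'grip',f-.083*d,'knob',k,'grip',k+.091*d)
for p in [(303.5,96.8),(345,96.8)]: print(ray(c,*p,.044))
s=env.read_state();print(s['t'],s['eef_pos'])
E
```

```text
face [ 0.62739537 -0.14622462  0.044     ] grip [ 0.61828742 -0.22872338  0.044     ] knob [ 0.60919834 -0.31505406  0.026     ] grip [ 0.61918416 -0.22460361  0.026     ]
[ 0.60607788 -0.14396349  0.044     ]
[ 0.6486058  -0.14847439  0.044     ]
2.5 [ 0.61284854 -0.22698121  0.2381894 ]
```

```bash
python3 -m inch '[{"dx":2,"dy":0,"dz":-40,"ax":0,"ay":0,"az":0,"fingers":50},{"dx":4,"dy":-1,"dz":-80,"ax":0,"ay":0,"az":0,"fingers":50},{"dx":4,"dy":-1,"dz":-120,"ax":0,"ay":0,"az":0,"fingers":50},{"dx":4,"dy":-1,"dz":-155,"ax":0,"ay":0,"az":0,"fingers":50},{"dx":4,"dy":-1,"dz":-180,"ax":0,"ay":0,"az":0,"fingers":50},{"dx":4,"dy":-1,"dz":-195,"ax":0,"ay":0,"az":0,"fingers":50},{"dx":4,"dy":-1,"dz":-205,"ax":0,"ay":0,"az":0,"fingers":50},{"dx":4,"dy":-1,"dz":-205,"ax":0,"ay":0,"az":0,"fingers":50},{"dx":4,"dy":-1,"dz":-205,"ax":0,"ay":0,"az":0,"fingers":50},{"dx":4,"dy":-1,"dz":-205,"ax":0,"ay":0,"az":0,"fingers":50}]'
python3 - <<'E'
from workcell import env, viewer
import cv2,numpy as np
c=viewer.read_camera('wrist'); cv2.imwrite('pics/wrist2.png',c['frame'][:,:,::-1])
s=env.read_state();print(s['t'],s['eef_pos'],np.round(s['tcp_rot'],4).tolist())
E
```

```text
t: 3.5
eef_pos: [0.618, -0.2285, 0.035]
tcp_rot: [[0.104, 0.995, 0.001], [0.995, -0.104, -0.0], [-0.0, 0.001, -1.0]]
wrist_force: [-0.3, -0.4, 0.3]
gripper_width: 0.0499
3.55 [ 0.61787637 -0.22853672  0.03487855] [[0.1038, 0.9946, 0.0011], [0.9946, -0.1038, -0.0004], [-0.0003, 0.0012, -1.0]]
```

View pics/wrist2.png

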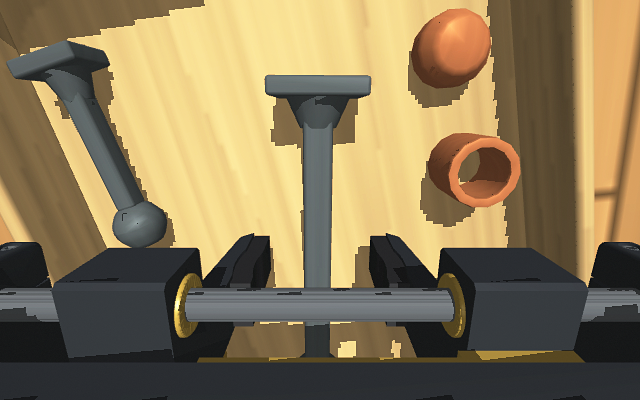

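The bar is centred between the jaws at u≈318, and its plate edge is square across the image. I'll descend and close.

```bash
python3 -m inch '[{"dx":0,"dy":0,"dz":-10,"ax":0,"ay":0,"az":0,"fingers":50},{"dx":0,"dy":0,"dz":-18,"ax":0,"ay":0,"az":0,"fingers":50},{"dx":0,"dy":0,"dz":-22.5,"ax":0,"ay":0,"az":0,"fingers":50},{"dx":0,"dy":0,"dz":-22.5,"ax":0,"ay":0,"az":0,"fingers":40},{"dx":0,"dy":0,"dz":-22.5,"ax":0,"ay":0,"az":0,"fingers":25},{"dx":0,"dy":0,"dz":-22.5,"ax":0,"ay":0,"az":0,"fingers":5},{"dx":0,"dy":0,"dz":-22.5,"ax":0,"ay":0,"az":0,"fingers":5},{"dx":0,"dy":0,"dz":-22.5,"ax":0,"ay":0,"az":0,"fingers":5},{"dx":0,"dy":0,"dz":-22.5,"ax":0,"ay":0,"az":0,"fingers":5},{"dx":0,"dy":0,"dz":-22.5,"ax":0,"ay":0,"az":0,"fingers":5}]' 45
```

```text
t: 4.55
eef_pos: [0.618, -0.2286, 0.0127]
tcp_rot: [[0.104, 0.995, 0.001], [0.995, -0.104, -0.001], [-0.0, 0.001, -1.0]]
wrist_force: [-1.3, 0.3, 1.4]
gripper_width: 0.0137
```

Gripped at 13.7 mm, which matches the 14 mm bar. I'll lift it straight up.

```bash
python3 -m inch '[{"dx":0,"dy":0,"dz":8,"ax":0,"ay":0,"az":0,"fingers":5},{"dx":0,"dy":0,"dz":25,"ax":0,"ay":0,"az":0,"fingers":5},{"dx":0,"dy":0,"dz":50,"ax":0,"ay":0,"az":0,"fingers":5},{"dx":0,"dy":0,"dz":80,"ax":0,"ay":0,"az":0,"fingers":5},{"dx":0,"dy":0,"dz":110,"ax":0,"ay":0,"az":0,"fingers":5},{"dx":0,"dy":0,"dz":140,"ax":0,"ay":0,"az":0,"fingers":5},{"dx":0,"dy":0,"dz":170,"ax":0,"ay":0,"az":0,"fingers":5},{"dx":0,"dy":0,"dz":185,"ax":0,"ay":0,"az":0,"fingers":5},{"dx":0,"dy":0,"dz":187,"ax":0,"ay":0,"az":0,"fingers":5},{"dx":0,"dy":0,"dz":187,"ax":0,"ay":0,"az":0,"fingers":5}]'
python3 - <<'E'
from workcell import env, viewer
import cv2,numpy as np
for n in ['wrist','scene']:
    c=viewer.read_camera(n); cv2.imwrite(f'pics/{n}3.png',c['frame'][:,:,::-1])
s=env.read_state();print(s['t'],s['eef_pos'],np.round(s['tcp_rot'],4).tolist(),s['gripper_width'],s['moment'],s['wrist_force'],s['joints'])
E
```

```text
t: 5.55
eef_pos: [0.6177, -0.2284, 0.1993]
tcp_rot: [[0.104, 0.995, 0.001], [0.995, -0.104, -0.0], [-0.0, 0.001, -1.0]]
wrist_force: [0.1, 0.9, -3.0]
gripper_width: 0.0137
5.65 [ 0.61693698 -0.22807864  0.19755218] [[0.1038, 0.9946, -0.0016], [0.9946, -0.1038, 0.0011], [0.0009, -0.0017, -1.0]] 0.013507191937833016 [-0.10530874  0.11665427 -0.00572238] [-0.68772514  0.64632068 -2.20849091] [-5.34242398e-01  3.97416861e-01  1.41980300e+00  1.34603327e-04
  1.32628631e+00 -4.30286424e-01]
```

View pics/wrist3.png

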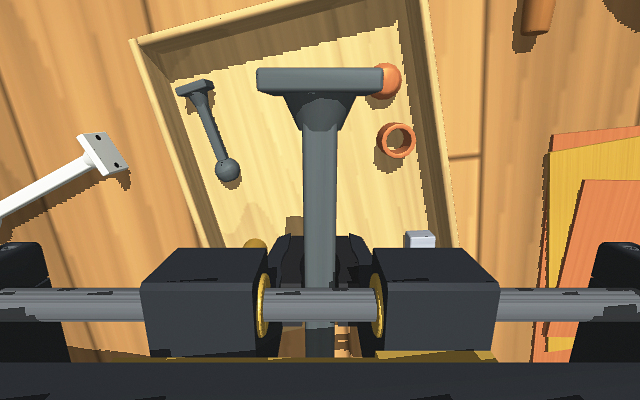

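View pics/scene3.png

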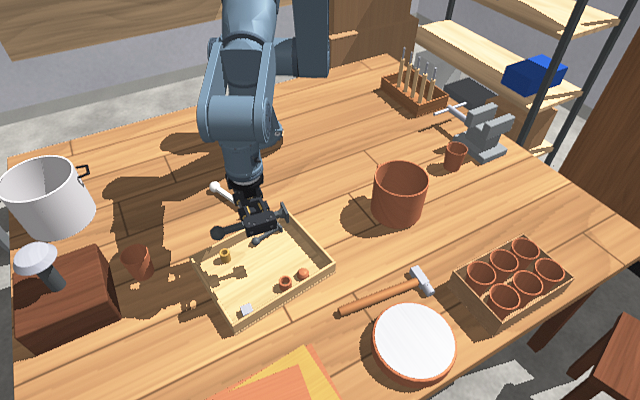

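It's lifted cleanly, level by eye and the other parts are undisturbed. Next I'll carry it to a standoff in front of the seat, above rim height, turning −84°.

```bash
python3 -m inch '[{"dx":-7,"dy":10,"dz":3,"ax":0,"ay":0,"az":-0.04,"fingers":5},{"dx":-20,"dy":30,"dz":3,"ax":0,"ay":0,"az":-0.11,"fingers":5},{"dx":-35,"dy":55,"dz":3,"ax":0,"ay":0,"az":-0.19,"fingers":5},{"dx":-50,"dy":80,"dz":3,"ax":0,"ay":0,"az":-0.28,"fingers":5},{"dx":-66,"dy":108,"dz":3,"ax":0,"ay":0,"az":-0.37,"fingers":5},{"dx":-82,"dy":136,"dz":3,"ax":0,"ay":0,"az":-0.46,"fingers":5},{"dx":-98,"dy":164,"dz":3,"ax":0,"ay":0,"az":-0.55,"fingers":5},{"dx":-114,"dy":192,"dz":3,"ax":0,"ay":0,"az":-0.64,"fingers":5},{"dx":-130,"dy":220,"dz":3,"ax":0,"ay":0,"az":-0.73,"fingers":5},{"dx":-146,"dy":248,"dz":3,"ax":0,"ay":0,"az":-0.82,"fingers":5},{"dx":-162,"dy":276,"dz":3,"ax":0,"ay":0,"az":-0.91,"fingers":5},{"dx":-178,"dy":304,"dz":3,"ax":0,"ay":0,"az":-1.0,"fingers":5},{"dx":-194,"dy":332,"dz":3,"ax":0,"ay":0,"az":-1.09,"fingers":5},{"dx":-210,"dy":360,"dz":3,"ax":0,"ay":0,"az":-1.18,"fingers":5},{"dx":-226,"dy":388,"dz":3,"ax":0,"ay":0,"az":-1.27,"fingers":5},{"dx":-242,"dy":416,"dz":3,"ax":0,"ay":0,"az":-1.35,"fingers":5},{"dx":-255,"dy":440,"dz":3,"ax":0,"ay":0,"az":-1.42,"fingers":5},{"dx":-264,"dy":455,"dz":3,"ax":0,"ay":0,"az":-1.455,"fingers":5},{"dx":-267,"dy":459,"dz":3,"ax":0,"ay":0,"az":-1.467,"fingers":5},{"dx":-267,"dy":459,"dz":3,"ax":0,"ay":0,"az":-1.467,"fingers":5}]'
python3 -m inch '[{"dx":0,"dy":0,"dz":0,"ax":0,"ay":0,"az":0,"fingers":5},{"dx":0,"dy":0,"dz":0,"ax":0,"ay":0,"az":0,"fingers":5}]'
python3 - <<'E'
from workcell import env, viewer
import cv2,numpy as np
for n in ['wrist','top']:
    c=viewer.read_camera(n); cv2.imwrite(f'pics/{n}4.png',c['frame'][:,:,::-1]); print(np.round(c['T'],4).tolist())
s=env.read_state();print(s['t'],s['eef_pos'],np.round(s['tcp_rot'],4).tolist(),s['gripper_width'],s['moment'],s['wrist_force'],s['joints'])
E
```

```text
t: 7.65
eef_pos: [0.3491, 0.2309, 0.1996]
tcp_rot: [[1.0, 0.002, -0.001], [0.002, -1.0, 0.001], [-0.001, -0.001, -1.0]]
wrist_force: [0.3, 0.6, -3.1]
gripper_width: 0.0134
t: 7.85
eef_pos: [0.3494, 0.2302, 0.1992]
tcp_rot: [[1.0, 0.001, -0.001], [0.001, -1.0, 0.0], [-0.001, -0.0, -1.0]]
wrist_force: [-0.1, 0.3, -1.9]
gripper_width: 0.013
[[0.0004, -0.9632, -0.2687, 0.4195], [-1.0, -0.0005, 0.0003, 0.2296], [-0.0004, 0.2687, -0.9632, 0.3464], [0.0, 0.0, 0.0, 1.0]]
[[0.022, -0.9954, 0.0931, 0.4148], [-0.9998, -0.0216, 0.0055, 0.0066], [-0.0035, -0.0932, -0.9956, 1.4038], [0.0, 0.0, 0.0, 1.0]]
7.95 [0.34950051 0.23030771 0.19944283] [[1.0, 0.0008, -0.0011], [0.0008, -1.0, 0.0007], [-0.0011, -0.0007, -1.0]] 0.013656296878611675 [-0.02262559  0.122506   -0.0233612 ] [-0.26736366 -0.81130911 -1.45631457] [ 2.96579558e-01 -1.44849748e-01  2.02073138e+00  1.04676996e-03
  1.26653980e+00  1.86628653e+00]
```

View pics/wrist4.png

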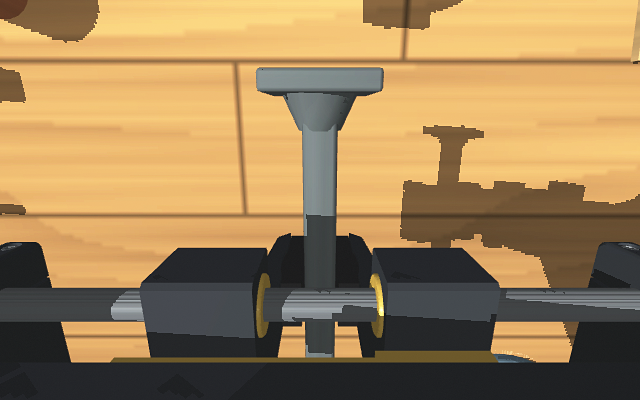

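View pics/top4.png

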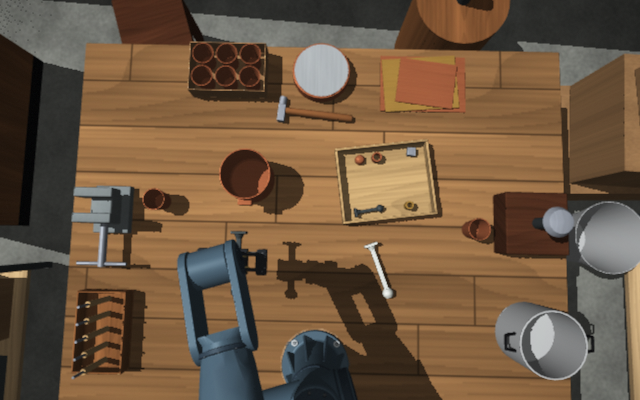

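The handle is level and pointing +x. The pot is still out of the wrist view, so I'll move in a little at this safe height, where the seat and plate should both be visible.

```bash
python3 -m inch '[{"dx":10,"dy":0,"dz":4,"ax":0,"ay":0,"az":0,"fingers":5},{"dx":25,"dy":0,"dz":12,"ax":0,"ay":0,"az":0,"fingers":5},{"dx":42,"dy":0,"dz":20,"ax":0,"ay":0,"az":0,"fingers":5},{"dx":50,"dy":0,"dz":25,"ax":0,"ay":0,"az":0,"fingers":5},{"dx":50,"dy":0,"dz":25,"ax":0,"ay":0,"az":0,"fingers":5},{"dx":50,"dy":0,"dz":25,"ax":0,"ay":0,"az":0,"fingers":5},{"dx":50,"dy":0,"dz":25,"ax":0,"ay":0,"az":0,"fingers":5}]'
python3 - <<'E'
from workcell import env, viewer
import cv2,numpy as np,pickle
c=viewer.read_camera('wrist'); pickle.dump(c,open('w5.pkl','wb'))
cv2.imwrite('pics/wrist5.png',cv2.resize(c['frame'][0:130,200:440,::-1],None,fx=3.3,fy=3.3,interpolation=cv2.INTER_NEAREST))
s=env.read_state();print(s['t'],s['eef_pos'],np.round(s['tcp_rot'],4).tolist())
print(np.round(c['T'],4).tolist())
E
```

```text
t: 8.65
eef_pos: [0.3987, 0.2302, 0.2239]
tcp_rot: [[1.0, 0.001, -0.002], [0.001, -1.0, 0.0], [-0.002, -0.0, -1.0]]
wrist_force: [-0.1, 0.8, -2.3]
gripper_width: 0.0131
8.7 [0.3986733  0.23026435 0.22392451] [[1.0, 0.0011, -0.0022], [0.0011, -1.0, 0.0005], [-0.0022, -0.0005, -1.0]]
[[0.0002, -0.963, -0.2696, 0.4689], [-1.0, -0.0003, 0.0003, 0.2296], [-0.0004, 0.2696, -0.963, 0.371], [0.0, 0.0, 0.0, 1.0]]
```

View pics/wrist5.png

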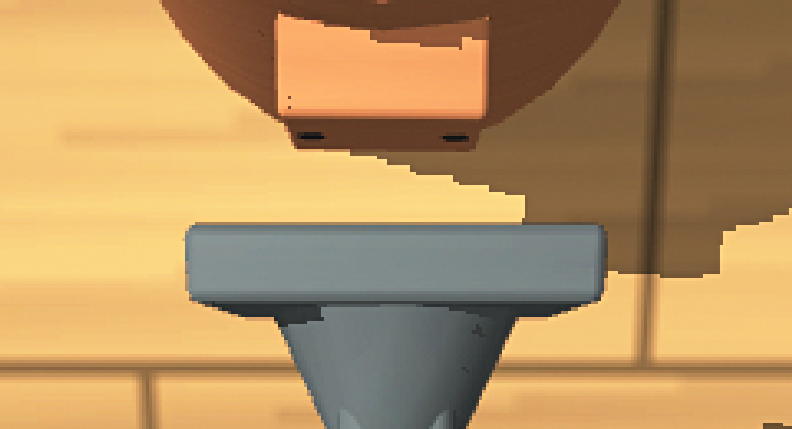

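The wrist crop shows the seat's top front edge at crop (277–487,118) and the plate's top front edge at (187–605,225), parallel to each other. Next is measuring both in the same camera.

```bash
python3 - <<'E'
from h import *
import pickle
c=pickle.load(open('w5.pkl','rb'))
q=lambda x,y:(200+x/3.3-.5,y/3.3-.5)
tcp=np.array([.3987,.2303,.2239])
for n,p,z in [('seatL',(277,118),.133),('seatR',(487,118),.133),('seatBotL',(297,150),.097),('seatBotR',(474,150),.097)]:
    print(n,ray(c,*q(*p),z))
for zt in (.0313,):
  for n,p in [('plL',(187,225)),('plR',(605,225)),('bkL',(190,300)),('bkR',(603,300))]:
    print(n,ray(c,*q(*p),tcp[2]+zt), ray(c,*q(*p),tcp[2]+zt)-tcp)
# bar edges
f=c['frame'].astype(int)
for v in range(140,230,15): print(v, f[v,296:346].sum(1).tolist()[::2])
E
```

```text
seatL [0.51827845 0.25436645 0.133     ]
seatR [0.51828234 0.21080525 0.133     ]
seatBotL [0.51876666 0.25351323 0.097     ]
seatBotR [0.5187709  0.21092423 0.097     ]
plL [0.48286497 0.25127958 0.2552    ] [0.08416497 0.02097958 0.0313    ]
plR [0.48287036 0.20799964 0.2552    ] [ 0.08417036 -0.02230036  0.0313    ]
bkL [0.47550619 0.25136002 0.2552    ] [0.07680619 0.02106002 0.0313    ]
bkR [0.47551273 0.20781077 0.2552    ] [ 0.07681273 -0.02248923  0.0313    ]
140 [544, 544, 548, 359, 401, 422, 419, 417, 423, 416, 413, 404, 400, 389, 386, 381, 381, 384, 381, 294, 186, 564, 544, 545, 543]
155 [550, 547, 551, 421, 395, 417, 418, 419, 424, 416, 409, 405, 398, 387, 383, 383, 377, 382, 381, 282, 183, 562, 552, 549, 549]
170 [547, 548, 548, 496, 396, 413, 418, 417, 419, 415, 407, 402, 396, 389, 381, 382, 380, 380, 378, 272, 151, 567, 554, 556, 556]
185 [535, 533, 533, 549, 397, 412, 417, 415, 417, 413, 409, 400, 396, 392, 382, 382, 381, 379, 366, 266, 163, 541, 537, 537, 536]
200 [535, 534, 535, 545, 391, 413, 409, 409, 416, 414, 407, 401, 392, 386, 379, 382, 382, 378, 354, 248, 251, 538, 535, 534, 535]
215 [545, 546, 547, 556, 376, 413, 407, 418, 187, 190, 190, 185, 185, 179, 171, 171, 172, 176, 171, 160, 366, 548, 544, 544, 544]
```

Relative to the seat, the plate has to go +3 mm in y and +15.4 mm in x, with TCP z at about 0.1017. I'll descend first at the 35 mm gap.

```bash
python3 -m inch '[{"dx":0,"dy":1,"dz":-10,"ax":0,"ay":0,"az":0,"fingers":5},{"dx":0,"dy":2,"dz":-30,"ax":0,"ay":0,"az":0,"fingers":5},{"dx":0,"dy":3,"dz":-55,"ax":0,"ay":0,"az":0,"fingers":5},{"dx":0,"dy":3,"dz":-80,"ax":0,"ay":0,"az":0,"fingers":5},{"dx":0,"dy":3,"dz":-100,"ax":0,"ay":0,"az":0,"fingers":5},{"dx":0,"dy":3,"dz":-115,"ax":0,"ay":0,"az":0,"fingers":5},{"dx":0,"dy":3,"dz":-121,"ax":0,"ay":0,"az":0,"fingers":5},{"dx":0,"dy":3,"dz":-122,"ax":0,"ay":0,"az":0,"fingers":5},{"dx":0,"dy":3,"dz":-122,"ax":0,"ay":0,"az":0,"fingers":5},{"dx":0,"dy":3,"dz":-122,"ax":0,"ay":0,"az":0,"fingers":5}]'
python3 - <<'E'
from workcell import env, viewer
import cv2,numpy as np,pickle
for n in ['wrist','scene','top']:
    c=viewer.read_camera(n); pickle.dump(c,open(f'{n}6.pkl','wb'))
    f=c['frame'][:,:,::-1]
    if n=='wrist': f=cv2.resize(f[0:130,200:440],None,fx=3.3,fy=3.3,interpolation=cv2.INTER_NEAREST)
    if n=='scene': f=cv2.resize(f[100:260,290:480],None,fx=3.5,fy=3.5,interpolation=cv2.INTER_NEAREST)
    if n=='top': f=cv2.resize(f[130:280,180:320],None,fx=4,fy=4,interpolation=cv2.INTER_NEAREST)
    cv2.imwrite(f'pics/{n}6.png',f)
s=env.read_state();print(s['t'],s['eef_pos'],np.round(s['tcp_rot'],4).tolist())
E
```

```text
t: 9.7
eef_pos: [0.3993, 0.2335, 0.1027]
tcp_rot: [[1.0, 0.001, -0.001], [0.001, -1.0, 0.001], [-0.001, -0.001, -1.0]]
wrist_force: [-0.4, -0.1, -2.4]
gripper_width: 0.0132
9.85 [0.39921296 0.23343355 0.1026398 ] [[1.0, 0.0011, -0.0007], [0.0011, -1.0, 0.0009], [-0.0007, -0.0009, -1.0]]
```

View pics/wrist6.png

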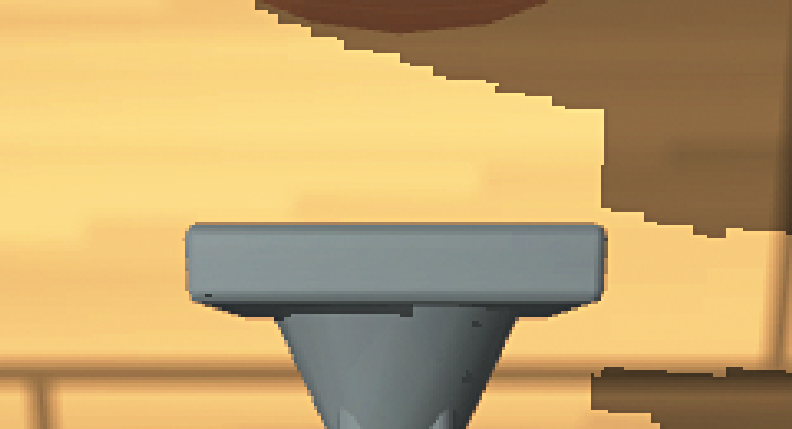

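View pics/scene6.png

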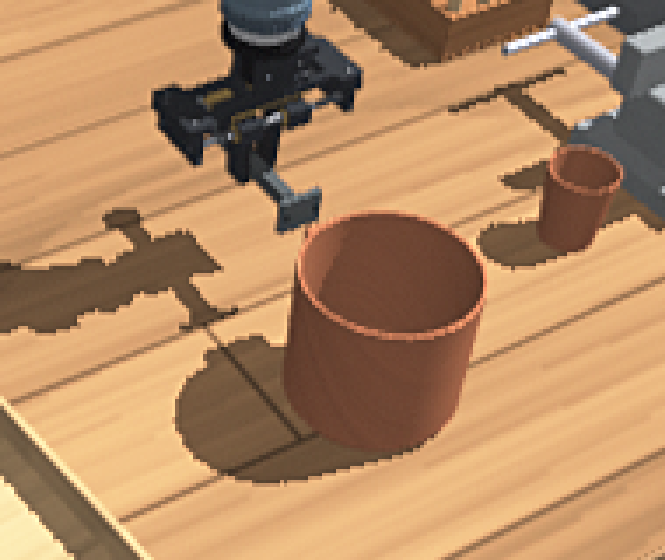

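View pics/top6.png

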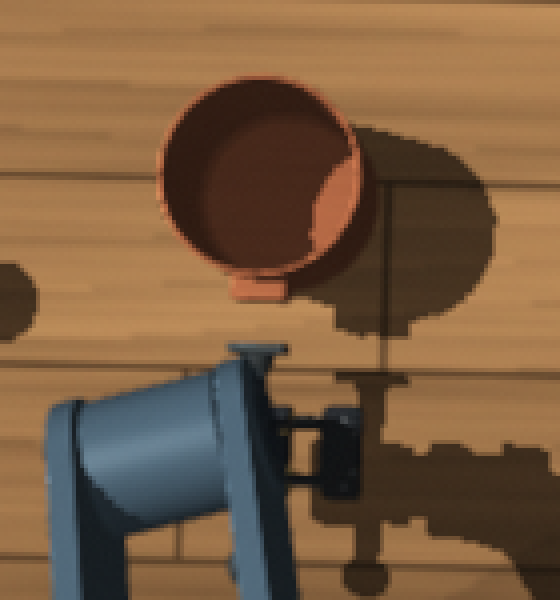

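No slip: the plate sits at the same wrist pixels as before. Sideways alignment also looks right in the top view (seat 231–287, plate 229–287), with a gap of about 36 mm. To check level, I'll compare the plate's apparent geometry now with the pre-grasp picture, when the handle lay flat.

```bash
python3 - <<'E'
from h import *
import pickle,cv2
c6=pickle.load(open('wrist6.pkl','rb'))
a=cv2.imread('pics/wrist2.png'); 
cv2.imwrite('pics/w2c.png',cv2.resize(a[60:140,250:390],None,fx=5.6,fy=5.6,interpolation=cv2.INTER_NEAREST))
def edges(f,v0,v1,ulo,uhi,urow):
    # gradient subpixel: vertical profile avg cols, horizontal profile avg rows
    g=f.astype(float).sum(2)
    p=g[v0:v1,ulo:uhi].mean(1); d=np.diff(p); return p.round(0).tolist()
g6=c6['frame'].astype(float).sum(2); g2=a.astype(float).sum(2)
print('now rows60-100',g6[60:100,290:350].mean(1).round().tolist())
print('pre rows68-102',g2[68:102,285:350].mean(1).round().tolist())
print('now cols L',g6[75:88,250:264].mean(0).round().tolist(),'R',g6[75:88,376:390].mean(0).round().tolist())
print('pre cols L',g2[80:92,258:274].mean(0).round().tolist(),'R',g2[80:92,362:378].mean(0).round().tolist())
E
```

```text
now rows60-100 [585.0, 583.0, 582.0, 581.0, 580.0, 583.0, 593.0, 396.0, 349.0, 362.0, 394.0, 429.0, 428.0, 427.0, 425.0, 421.0, 421.0, 421.0, 420.0, 420.0, 419.0, 420.0, 421.0, 421.0, 420.0, 423.0, 423.0, 414.0, 368.0, 336.0, 316.0, 205.0, 172.0, 218.0, 212.0, 325.0, 329.0, 324.0, 322.0, 324.0]
pre rows68-102 [616.0, 616.0, 616.0, 617.0, 617.0, 621.0, 635.0, 302.0, 345.0, 364.0, 371.0, 364.0, 358.0, 352.0, 344.0, 340.0, 335.0, 331.0, 327.0, 325.0, 324.0, 322.0, 322.0, 325.0, 273.0, 222.0, 169.0, 114.0, 151.0, 151.0, 155.0, 158.0, 156.0, 161.0]
now cols L [567.0, 567.0, 566.0, 567.0, 569.0, 575.0, 414.0, 423.0, 434.0, 440.0, 441.0, 440.0, 440.0, 440.0] R [399.0, 399.0, 399.0, 403.0, 363.0, 296.0, 234.0, 411.0, 591.0, 578.0, 576.0, 575.0, 575.0, 575.0]
pre cols L [629.0, 631.0, 634.0, 637.0, 639.0, 647.0, 610.0, 220.0, 281.0, 318.0, 329.0, 327.0, 326.0, 327.0, 327.0, 327.0] R [348.0, 348.0, 349.0, 350.0, 351.0, 354.0, 328.0, 281.0, 267.0, 548.0, 584.0, 582.0, 584.0, 588.0, 590.0, 591.0]
```

View pics/w2c.png

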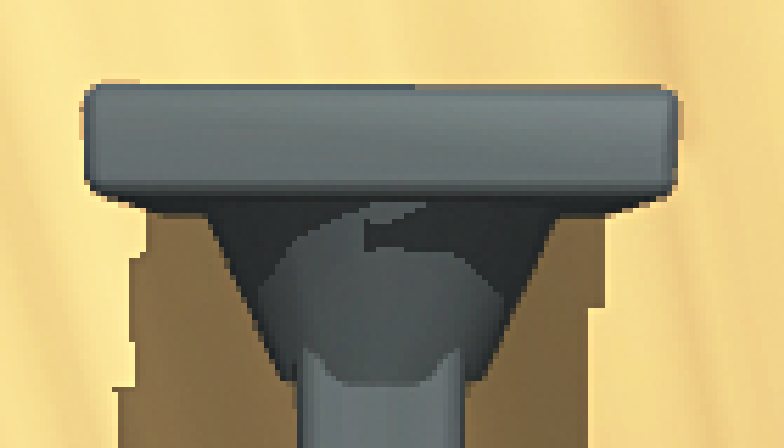

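Apparent depth and row both match the rigid-level prediction: 21.8 vs 21.4 mm, and 5.9 vs 5.95 mm. So the handle is level to well under 1°. Now the final slow approach.

```bash
python3 -m inch '[{"dx":3,"dy":0,"dz":-0.5,"ax":0,"ay":0,"az":0,"fingers":5},{"dx":7,"dy":0,"dz":-1,"ax":0,"ay":0,"az":0,"fingers":5},{"dx":11,"dy":0,"dz":-1,"ax":0,"ay":0,"az":0,"fingers":5},{"dx":14,"dy":0,"dz":-1,"ax":0,"ay":0,"az":0,"fingers":5},{"dx":15,"dy":0,"dz":-1,"ax":0,"ay":0,"az":0,"fingers":5},{"dx":15,"dy":0,"dz":-1,"ax":0,"ay":0,"az":0,"fingers":5},{"dx":15,"dy":0,"dz":-1,"ax":0,"ay":0,"az":0,"fingers":5},{"dx":15,"dy":0,"dz":-1,"ax":0,"ay":0,"az":0,"fingers":5},{"dx":15,"dy":0,"dz":-1,"ax":0,"ay":0,"az":0,"fingers":5},{"dx":15,"dy":0,"dz":-1,"ax":0,"ay":0,"az":0,"fingers":5}]'
python3 - <<'E'
from workcell import env, viewer
import cv2,numpy as np,pickle
for n in ['wrist','top']:
    c=viewer.read_camera(n); pickle.dump(c,open(f'{n}7.pkl','wb'))
    f=c['frame'][:,:,::-1]
    if n=='wrist': f=cv2.resize(f[0:130,200:440],None,fx=3.3,fy=3.3,interpolation=cv2.INTER_NEAREST)
    if n=='top': f=cv2.resize(f[185:225,225:275],None,fx=14,fy=14,interpolation=cv2.INTER_NEAREST)
    cv2.imwrite(f'pics/{n}7.png',f)
for i in range(5):
    s=env.read_state();print(s['t'],s['eef_pos'],np.round(s['tcp_rot'],4).tolist(),s['gripper_width'],s['wrist_force']); viewer.read_camera('top')
E
```

```text
t: 10.85
eef_pos: [0.4141, 0.2334, 0.1017]
tcp_rot: [[1.0, 0.001, -0.001], [0.001, -1.0, 0.001], [-0.001, -0.001, -1.0]]
wrist_force: [0.5, 0.4, -2.3]
gripper_width: 0.0135
10.95 [0.41414995 0.23343974 0.10165607] [[1.0, 0.0011, -0.0008], [0.0011, -1.0, 0.0009], [-0.0008, -0.0009, -1.0]] 0.013606152571752001 [ 0.11244554 -1.08199126 -2.66863418]
11.0 [0.41419705 0.23344823 0.10168613] [[1.0, 0.0011, -0.0007], [0.0011, -1.0, 0.0009], [-0.0007, -0.0009, -1.0]] 0.013361261742807546 [-0.1566618  -0.09422936 -2.07340282]
11.05 [0.41418055 0.23344479 0.10166399] [[1.0, 0.0011, -0.0008], [0.0011, -1.0, 0.0009], [-0.0008, -0.0009, -1.0]] 0.012949723864159593 [-0.00866144 -0.58107155 -2.62193341]
11.1 [0.41422911 0.23342795 0.10170643] [[1.0, 0.0011, -0.0006], [0.0011, -1.0, 0.0009], [-0.0006, -0.0009, -1.0]] 0.01332715607386305 [ 0.44538916  0.48203864 -1.80480873]
11.15 [0.41420589 0.2334293  0.10165634] [[1.0, 0.0011, -0.0007], [0.0011, -1.0, 0.0009], [-0.0007, -0.0009, -1.0]] 0.013512687805708122 [ 0.55057464 -0.81675033 -2.16293121]
```

View pics/wrist7.png

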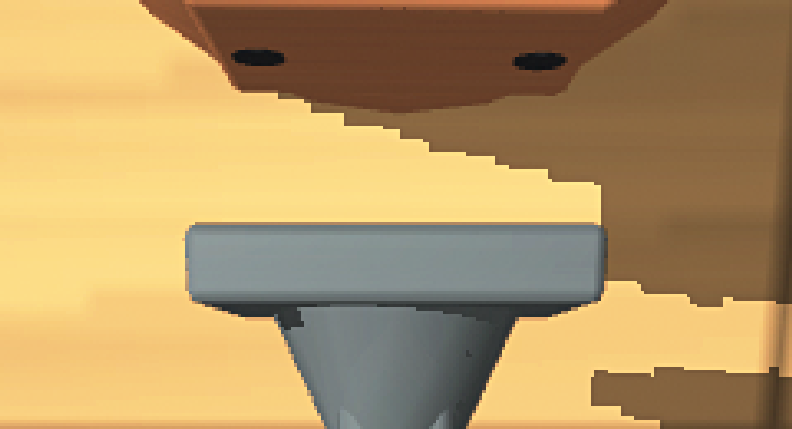

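View pics/top7.png

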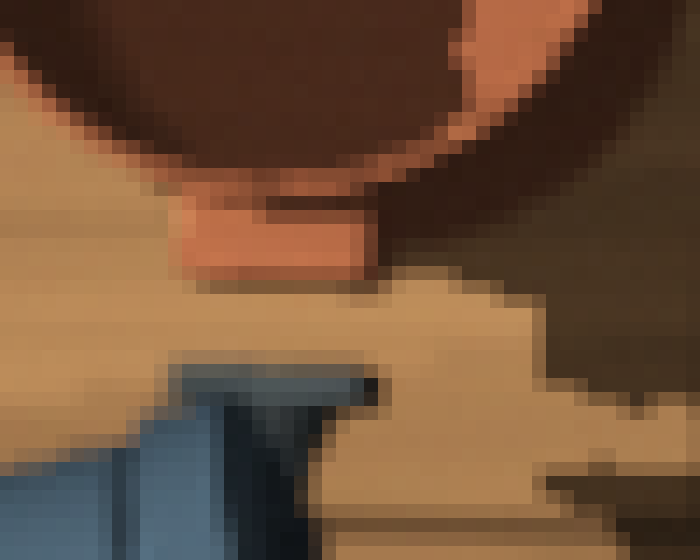

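Everything looks close. The seat holes at crop (258,58) and (540,61) suggest the seat may be turned by about half a degree, so I'll measure that with sub-pixel centroids.

```bash
python3 - <<'E'
from h import *
import pickle,cv2
for n,zz in (('wrist7.pkl',.115),('w5.pkl',.115)):
    c=pickle.load(open(n,'rb')); f=c['frame'].astype(int); g=f.sum(2)
    m=((g[:60,:]<130)).astype(np.uint8); k,l,st,ce=cv2.connectedComponentsWithStats(m)
    pts=[(ce[i][0],ce[i][1]) for i in range(1,k) if st[i][4]>8 and 220<ce[i][0]<420]
    # intensity-weighted
    P=[]
    for u,v in pts:
        u0,v0=int(u),int(v); w=g[v0-4:v0+5,u0-11:u0+12].astype(float); w=np.clip(np.median(w)-w-40,0,None)
        vv,uu=np.mgrid[v0-4:v0+5,u0-11:u0+12]; q=((uu*w).sum()/w.sum(),(vv*w).sum()/w.sum())
        P.append(ray(c,*q,zz)); print(n,np.round(q,2),np.round(P[-1],4))
    if len(P)==2:
        a,b=sorted(P,key=lambda p:-p[1]); d=a-b; print('yaw',np.degrees(np.arctan2(-d[0],d[1])),'mid',(a+b)/2)
c=pickle.load(open('wrist7.pkl','rb'));g=c['frame'].astype(float)
# seat top edge row per column: red channel drop
col=[]
for u in range(262,380,8):
    p=g[0:12,u-3:u+4,0].mean(1); d=-np.diff(p); i=d.argmax(); col.append((u,i,round((d[max(i-1,0):i+2]*(np.arange(max(i-1,0),i+2)+.5)).sum()/d[max(i-1,0):i+2].sum(),2)))
print(col)
# plate edge row
print([(u,round(float((lambda d:(d[5:9]*(np.arange(65,69)+.5)).sum()/d[5:9].sum())(-np.diff(g[60:75,u-3:u+4,0].mean(1)))),2)) for u in range(264,376,12)])
E
```

```text
wrist7.pkl [277.77  16.98] [0.5184 0.2488 0.115 ]
wrist7.pkl [362.84  18.04] [0.5181 0.2164 0.115 ]
yaw -0.6295566145642266 mid [0.51823046 0.2325905  0.115     ]
w5.pkl [293.69  40.69] [0.5184 0.2488 0.115 ]
w5.pkl [337.37  41.34] [0.5179 0.2165 0.115 ]
yaw -0.7620799514102761 mid [0.51815341 0.23262058 0.115     ]
[(262, np.int64(1), np.float64(1.16)), (270, np.int64(1), np.float64(1.28)), (278, np.int64(0), np.float64(0.99)), (286, np.int64(1), np.float64(1.39)), (294, np.int64(0), np.float64(0.99)), (302, np.int64(0), np.float64(1.0)), (310, np.int64(0), np.float64(1.0)), (318, np.int64(1), np.float64(1.47)), (326, np.int64(2), np.float64(2.05)), (334, np.int64(2), np.float64(2.13)), (342, np.int64(2), np.float64(2.16)), (350, np.int64(2), np.float64(2.25)), (358, np.int64(0), np.float64(0.99)), (366, np.int64(2), np.float64(2.39)), (374, np.int64(2), np.float64(2.44))]
[(264, 66.83), (276, 66.89), (288, 66.91), (300, 66.91), (312, 66.9), (324, 66.9), (336, 66.9), (348, 66.9), (360, 66.9), (372, 66.89)]
```

Holes in both views put the seat at x=0.5182, y=0.2326, turned −0.7°. The plate is at 0°, the gap is 19.9 mm, and it's centred to about 0.2 mm. I'll trim the yaw by −0.012 rad with a matching y shift.

```bash
python3 -m inch '[{"dx":0,"dy":0.4,"dz":0,"ax":0,"ay":0,"az":-0.006,"fingers":5},{"dx":0,"dy":0.8,"dz":0,"ax":0,"ay":0,"az":-0.012,"fingers":5},{"dx":0,"dy":0.8,"dz":0,"ax":0,"ay":0,"az":-0.012,"fingers":5},{"dx":0,"dy":0.8,"dz":0,"ax":0,"ay":0,"az":-0.012,"fingers":5},{"dx":0,"dy":0.8,"dz":0,"ax":0,"ay":0,"az":-0.012,"fingers":5},{"dx":0,"dy":0.8,"dz":0,"ax":0,"ay":0,"az":-0.012,"fingers":5}]'
python3 - <<'E'
from h import *
from workcell import env, viewer
import cv2
c=viewer.read_camera('wrist'); f=c['frame']; g=f.astype(int).sum(2)
P=[]
for (u0,v0) in [(278,17),(363,18)]:
    w=g[v0-5:v0+6,u0-12:u0+13].astype(float); w=np.clip(np.median(w)-w-40,0,None)
    vv,uu=np.mgrid[v0-5:v0+6,u0-12:u0+13]; P.append(ray(c,(uu*w).sum()/w.sum(),(vv*w).sum()/w.sum(),.115))
s=env.read_state()
print('seat',(P[0]+P[1])/2)
zt=s['eef_pos'][2]+.0313
a=ray(c,255.5,66.8,zt);b=ray(c,383,66.8,zt);m=(a+b)/2
print('plate',a,b,m); d=P[0]-P[1];e=a-b
print('yaw seat',np.degrees(np.arctan2(-d[0],d[1])),'plate',np.degrees(np.arctan2(-e[0],e[1])))
print(s['t'],s['eef_pos'],np.round(s['tcp_rot'],4).tolist(),s['gripper_width'],s['wrist_force'],max(abs(np.array(s['dq']))))
cv2.imwrite('pics/w8.png',cv2.resize(f[0:130,200:440,::-1],None,fx=3.3,fy=3.3,interpolation=cv2.INTER_NEAREST))
c=viewer.read_camera('scene');cv2.imwrite('pics/s8.png',c['frame'][:,:,::-1])
E
```

```text
t: 11.8
eef_pos: [0.4142, 0.2342, 0.1017]
tcp_rot: [[1.0, -0.011, -0.001], [-0.011, -1.0, 0.001], [-0.001, -0.001, -1.0]]
wrist_force: [-0.9, 0.8, -2.9]
gripper_width: 0.0137
seat [0.51822565 0.23262073 0.115     ]
plate [0.4988892  0.2545404  0.13295053] [0.49837731 0.21095045 0.13295053] [0.49863326 0.23274543 0.13295053]
yaw seat -0.6442241685483275 plate -0.6728079355764904
11.85 [0.41419376 0.23422237 0.10165053] [[0.9999, -0.0109, -0.0007], [-0.0109, -0.9999, 0.0008], [-0.0008, -0.0008, -1.0]] 0.013845732801578293 [-0.13363249  0.043736   -2.19917233] 0.0025874626150157467
```

View pics/w8.png

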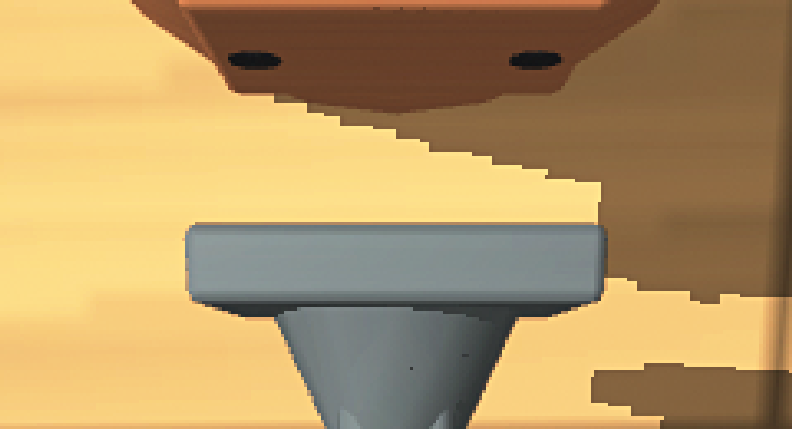

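View pics/s8.png

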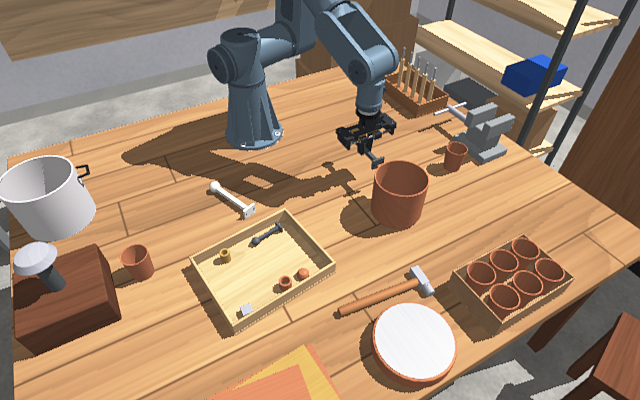

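The plate and seat edges are parallel (holes level at v≈60), the gap is about 19.6 mm, it's centred, and nothing else has moved. I'm handing it in.

```bash
python3 -c "
from workcell import order
print(order.finish_job())"
```

```text
the job is handed in; nothing more can be done
None
```

The job is handed in. The gripper is holding the long iron handle in the air in front of the pot's seat, level and steady, at about 12 s on the clock.

- **Fit at the seat:** The last wrist-camera check gave a gap of about 19.6 mm and 0.1 mm off centre sideways. The plate is turned −0.67° and the seat −0.64°, so they face squarely.
- **Height:** The plate centre is at about 115 mm. I worked this out from the arm's reading and how the handle sat in the crate, not from a separate measurement.
- **Level:** Wrist pictures before and after the grasp agreed to about 0.4 mm at the plate, well under 1° of tilt. The scene view was too coarse to check this independently.
- **Grip:** It held at 45 N with no slip. I gripped about 6 mm above the bar's centre line, because gripping at the centre would have put the fingertips into the crate floor.
- **Surroundings:** In the last picture the pot, the cups and the other crate parts looked unmoved.

**What disagreed or failed:** The top camera placed things 3–5 mm nearer in x than the wrist camera. I used the wrist view, which the grasp confirmed. My first move command was refused because keys were missing, and nothing moved.

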